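# Push the bearing caps home, smallest sleeve to largest

### The job

Three of the steel sleeves standing on the bench have a black bearing cap sticking up a little out of the top: press each cap gently straight down with the fingertips until it is flush with the rim, first on the smallest capped sleeve, then the medium one, then the largest. Only press: do not lift, tip or shove the sleeves, and leave the two empty sleeves and the hammer where they are.

Things in the scene. Friction and masses are not known exactly. Their poses are not given: they have to be found in the camera images.
- top_small (a point): centre of the top face of the black cap in the small sleeve; it moves with the cap. The cap is a flat black disc, 33 mm across with a dark grey ring on it; its top is 50 mm above the bench when home (flush with the rim) and 7 to 10 mm higher at the start. z is up.
- cap_small (a joint): how far that cap has been pushed down into its sleeve, m: 0 = standing 10 mm proud of the rim, 0.010 = home against its stop, flush with the rim; starts at 0 to 0.003. It slides straight down against about 3 N of friction (about 4 N when pushed at 15 mm/s, more when faster), has no spring, and stays where it is left.
- sleeve_small: the small capped sleeve: plain round steel tube standing loose and upright on the green bench, 40 mm outside diameter, 50 mm high, wall 3 mm, about 0.2 kg; origin at the centre of its underside, z up along its axis
- top_medium (a point): centre of the top face of the black cap in the medium sleeve; it moves with the cap. The cap is a flat black disc, 45 mm across with a dark grey ring on it; its top is 62 mm above the bench when home (flush with the rim) and 7 to 10 mm higher at the start. z is up.
- cap_medium (a joint): how far that cap has been pushed down into its sleeve, m: 0 = standing 10 mm proud of the rim, 0.010 = home against its stop, flush with the rim; starts at 0 to 0.003. It slides straight down against about 3 N of friction (about 4 N when pushed at 15 mm/s, more when faster), has no spring, and stays where it is left.
- sleeve_medium: the medium capped sleeve: plain round steel tube standing loose and upright on the green bench, 52 mm outside diameter, 62 mm high, wall 3 mm, about 0.38 kg; origin at the centre of its underside, z up along its axis
- top_large (a point): centre of the top face of the black cap in the large sleeve; it moves with the cap. The cap is a flat black disc, 59 mm across with a dark grey ring on it; its top is 76 mm above the bench when home (flush with the rim) and 7 to 10 mm higher at the start. z is up.
- cap_large (a joint): how far that cap has been pushed down into its sleeve, m: 0 = standing 10 mm proud of the rim, 0.010 = home against its stop, flush with the rim; starts at 0 to 0.003. It slides straight down against about 3 N of friction (about 4 N when pushed at 15 mm/s, more when faster), has no spring, and stays where it is left.
- sleeve_large: the large capped sleeve: plain round steel tube standing loose and upright on the green bench, 66 mm outside diameter, 76 mm high, wall 3 mm, about 0.7 kg; origin at the centre of its underside, z up along its axis
- empty_1: a bystander: empty open steel tube without a cap, 52 mm outside diameter, 62 mm high, standing loose on the bench; origin at the centre of its underside, z up
- empty_2: a bystander: empty open steel tube without a cap, 52 mm outside diameter, 62 mm high, standing loose on the bench; origin at the centre of its underside, z up
- hammer_grip (a point): a bystander: hammer with a wooden handle, about 0.3 m long, lying loose on the bench at the robot's left; this point is in the middle of its handle

How it is judged (in metres and radians):
On the way, in this order (a step that is already met when the one before it is completed fails the run):
1. the small sleeve's cap is home (value of joint cap_small above 0.0082 m), for 0.2 s.
2. the medium sleeve's cap is home (value of joint cap_medium above 0.0082 m), for 0.2 s.
3. the large sleeve's cap is home (value of joint cap_large above 0.0082 m), for 0.2 s.
At the end, for the whole second after the job is handed in: All three caps are pushed in to within 1.8 mm of their stops (flush with the rims), and all five sleeves and the hammer are at rest within 30 mm of where they began, the sleeves upright (within 0.05 rad) on the bench (value of joint each of cap_small, cap_medium, cap_large above 0.0082 m and distance of each of sleeve_small, sleeve_medium, sleeve_large, empty_1, empty_2, hammer_grip from where it was at the start of the episode below 0.03 m and angle between each of sleeve_small, sleeve_medium, sleeve_large, empty_1, empty_2's own z axis and vertical below 0.05 rad and height (world z) of each of sleeve_small, sleeve_medium, sleeve_large, empty_1, empty_2 below 0.004 m and linear speed of each of sleeve_small, sleeve_medium, sleeve_large, empty_1, empty_2 below 0.02 m/s); the robot touches nothing.
It fails at once if a larger sleeve's cap is pushed in (by more than about 3 mm) before the smaller one's is home ((value of joint cap_medium above 0.006 m and value of joint cap_small below 0.0072 m) or (value of joint cap_large above 0.006 m and value of joint cap_medium below 0.0072 m)).
It fails at once if a capped sleeve or its cap is pressed hard (over 40 N) (contact force between the fingers and sleeve_small above 40 N or contact force between the fingers and sleeve_medium above 40 N or contact force between the fingers and sleeve_large above 40 N).
It fails at once if a sleeve is lifted off the bench (over 10 mm) (height (world z) of any of sleeve_small, sleeve_medium, sleeve_large, empty_1, empty_2 above 0.01 m).
It fails at once if a sleeve is tipped (over 0.3 rad) (angle between any of sleeve_small, sleeve_medium, sleeve_large, empty_1, empty_2's own z axis and vertical above 0.3 rad).
It fails at once if a sleeve or the hammer is shifted by more than 30 mm (distance of any of sleeve_small, sleeve_medium, sleeve_large, empty_1, empty_2, hammer_grip from where it was at the start of the episode above 0.03 m).
It also fails if it takes over 48 s, if anything falls off the work surface, if the arm or the gripper's body presses on something with over 40 N, if the wrist force passes 120 N, or if a joint passes its speed limit or range.

### The arm

A 7-joint arm with a two-finger parallel gripper is mounted at the origin on the work surface. World frame = base frame: x ahead of the robot, y to its left, z up, the work surface at z = 0. Lengths are in m, angles in degrees, forces in N, time in s.
With the tool pointing down it reaches from about 0.425 to 0.825 m from the base axis. Payload 3.6 kg.
Tool frame: the origin (TCP) lies on the front face of the gripper's body, between the roots of the fingers; the fingertips stand 73 mm ahead of it and the grasp point (between the pads) lies manip.hold_point_z ahead of it (manip.hold_point_z is the distance from the TCP to the grasp point, in m); z points along the fingers, y is the line along which they close (so a half turn about z gives the same grasp; the last joint's range is limited). The gripper opens to 85 mm and grips with 20 to 120 N. Pads are 22 mm wide; open, the fingers measure 114 mm over their backs; the gripper's body (76 mm by 85 mm) begins 54 mm behind the grasp point. The pads swing forward as they close: fully open they stand 13 mm farther back than shut.
Start: joints at [-68.554, 35.231, -0.722, 81.555, 0.464, 63.22, -2.315], TCP at [0.254, 0.598, 0.304] pointing down, gripper open.
Joint ranges: [-178.69, 178.69], [-17.37, 117.87], [-77.05, 75.6], [15.02, 138.74], [-78.02, 258.01], [0.78, 113.62], [-162.83, 162.83]. Speed limits (degrees/s): [159.86, 159.86, 180, 180, 180, 180, 180].

### API

Orientations are given as [roll, pitch, yaw] about the fixed x, y, z axes, in that order (R = Rz(yaw) Ry(pitch) Rx(roll)).
In Python, from plant import manip gives the robot as it stands.
- The arm moves only by the tool apply_moves, never from a script. Its argument "increments" is a list of rows, each an object with "travel": the shift along the tool's x, y, z in cm, a list of three; "roll": the turn about the tool's z in degrees. A call has 1 to 5 rows; each row shifts and turns the commanded pose from where the row before left it, along the tool's axes as they then stand; what a row does not reach is not made up. A row lasts 1/8 s, in which the tool goes at most 62.5 mm and 10.7 degrees, less where a joint would pass 70% of its speed; a pose out of reach is approached as far as the arm can. A call is refused whole if a number of a shift passes 6.25 or a number of a turn 10.7, either way. A call with a gripper value outside its range is refused whole. "jaw" is the opening, from -1 (shut) to 1 (fully open), so that 0 is half open, set as the call begins (left out, the last holds). The fingers move at their own pace and stop on an object; the grip force is fixed at half the most. Time passes only in rows, so rows that do not move let the fingers close. It gives the time, the measured TCP pose, the force, the opening and the grip force at its end, in the units of the state.
- manip.read_state(): the state, without advancing time (a new reading comes with each control period).
- manip.get_image(name): name is "scene" or "top"; returns the picture (384x512x3 uint8, blue, green, red); there is no depth.
- manip.camera_params(name): a dict with "mtx" (3x3 intrinsics, pixels), "distortion" ([k1, k2, p1, p2, k3] as OpenCV has them; the pictures are not rectified), "world_to_cam" (4x4, takes a point from world to camera coordinates). Camera axes: x right, y down, z forward; pixel columns grow to the right and rows downward; lengths in m; the calibration is good to about 2 mm. A picture is of the moment at which its call begins. camera_params takes no time and is no camera call.
- manip.finish_job(): hands the job in; it is judged then, once.
The state is a dict: "t": time; "qpos": joint angles; "joint_vel": joint speeds; "effort": joint torques, N m; "eef_pos": TCP position; "ee_rot": TCP orientation; "ft_force": force on the tool from outside, world axes, zero at the start; "torque": the same for the moment, N m; "width": finger opening in m; "grip_force": force on a finger pad.
Only numpy, scipy, OpenCV 4.12 (cv2) and the standard library are available. Lean on these libraries where they do the work, as an engineer would, in place of code of your own. Each camera call takes 0.05 s, during which the arm holds its last target. There are 200 camera calls.

## Working session

There is one attempt and no reset: what is moved stays moved. The work goes in short steps, Python scripts to look and compute and a tool call to move; the robot and the scene stay as the last step left them, time stands still between calls to the robot, and variables do not carry over. Pictures are saved under pics/ and viewed, at most 10 in all, crops included, and the job is handed in when it is done.

Besides the shell and the picture viewer there is one more tool, called after ">>>" by a JSON object that holds its "method" and its "body", one argument or row to a line. apply_moves: Moves the arm, as the interface text tells. Its arguments: {"type":"object","properties":{"increments":{"type":"array"},"jaw":{"type":"number"}},"required":["increments"]}

```bash
mkdir -p pics; python3 - <<'E'
from plant import manip
import cv2
s=manip.read_state();print({k:s[k] for k in('t','eef_pos','ee_rot','ft_force','width')},manip.hold_point_z)
for n in('scene','top'):
    cv2.imwrite(f'pics/{n}0.png',cv2.resize(manip.get_image(n),(800,600),interpolation=cv2.INTER_CUBIC))
    print(manip.camera_params(n))
E
```

```text
{'t': 0.0, 'eef_pos': array([0.25335439, 0.59794201, 0.30272373]), 'ee_rot': array([-1.79849176e+02,  2.03709037e-03,  1.57038744e+02]), 'ft_force': array([ 0.18208728,  0.56779768, -0.02289268]), 'width': 0.08574105445554768} 0.0539
{'mtx': array([[423.39826604,   0.        , 256.6952691 ],
       [  0.        , 423.39826604, 191.5175953 ],
       [  0.        ,   0.        ,   1.        ]]), 'distortion': array([-0.10730065,  0.        ,  0.        ,  0.        ,  0.        ]), 'world_to_cam': array([[ 0.64223355,  0.76643762, -0.01046088, -0.42374656],
       [ 0.63640778, -0.5407828 , -0.55003555, -0.2527463 ],
       [-0.427225  ,  0.3465939 , -0.83507573,  1.28149692],
       [ 0.        ,  0.        ,  0.        ,  1.        ]])}
{'mtx': array([[429.05215534,   0.        , 264.73207577],
       [  0.        , 429.05215534, 191.96569527],
       [  0.        ,   0.        ,   1.        ]]), 'distortion': array([-0.02810064,  0.        ,  0.        ,  0.        ,  0.        ]), 'world_to_cam': array([[ 0.02030191, -0.99978424,  0.00439354,  0.08450065],
       [-0.98953959, -0.02072127, -0.14276566,  0.54514704],
       [ 0.1428259 , -0.00144917, -0.98974677,  0.99943437],
       [ 0.        ,  0.        ,  0.        ,  1.        ]])}
```

View pics/top0.png

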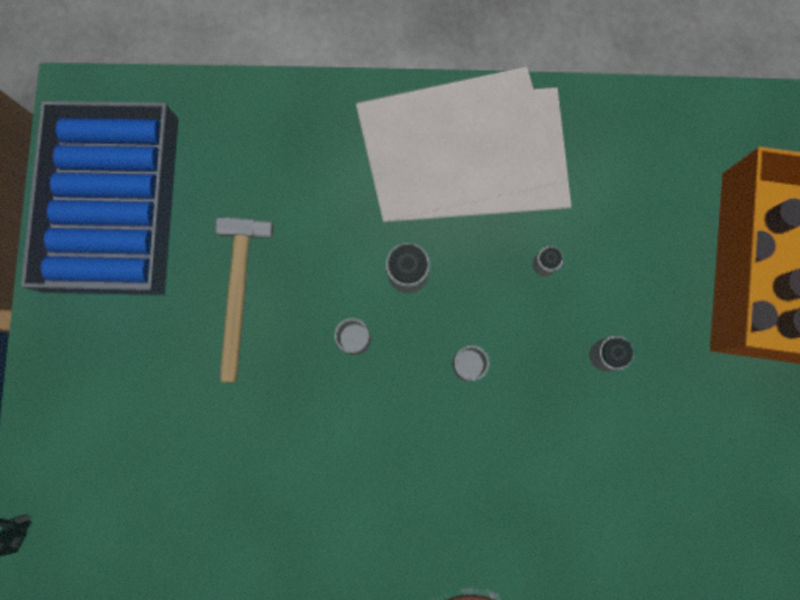

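View pics/scene0.png

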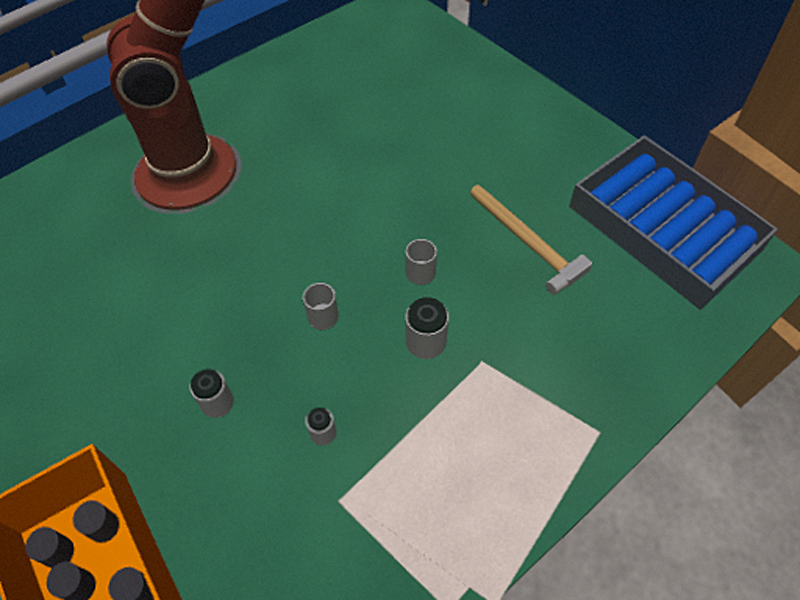

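The top view shows the capped sleeves at about (550,258) small, (617,352) medium and (407,263) large. The scene view shows them at about (319,418), (208,382) and (428,314). I'll enlarge these for exact centres.

```bash
cat > h.py <<'E'
import numpy as np,cv2
from plant import manip
def back(n,uv,z):
    c=manip.camera_params(n);T=c['world_to_cam'];R,t=T[:3,:3],T[:3,3]
    p=cv2.undistortPoints(np.array([[uv]],float),c['mtx'],c['distortion'])[0,0]
    d=R.T@np.array([*p,1]);o=-R.T@t
    return (o+d*(z-o[2])/d[2])[:2]
def crops(items,f,s=50,k=5):
    ims={n:manip.get_image(n) for n in dict.fromkeys(i[0] for i in items)}
    out=[]
    for n,u,v in items:
        a=cv2.resize(ims[n][v-s//2:v+s//2,u-s//2:u+s//2],None,fx=k,fy=k,interpolation=cv2.INTER_CUBIC)
        a=cv2.convertScaleAbs(a,alpha=1.8)
        for g in range(0,s,10): a[::4,g*k]=(0,255,255);a[g*k,::4]=(0,255,255)
        cv2.putText(a,f"{u-s//2},{v-s//2}",(3,12),0,.4,(255,255,255),1);out.append(a)
    h=len(out)//3
    cv2.imwrite(f,np.vstack([np.hstack(out[3*i:3*i+3]) for i in range(h)]))
E
python3 - <<'E'
from h import *
crops([('top',352,166),('top',395,226),('top',261,169),('scene',204,270),('scene',133,248),('scene',274,204)],'pics/c.png')
E
```

```text
(no output)
```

View pics/c.png

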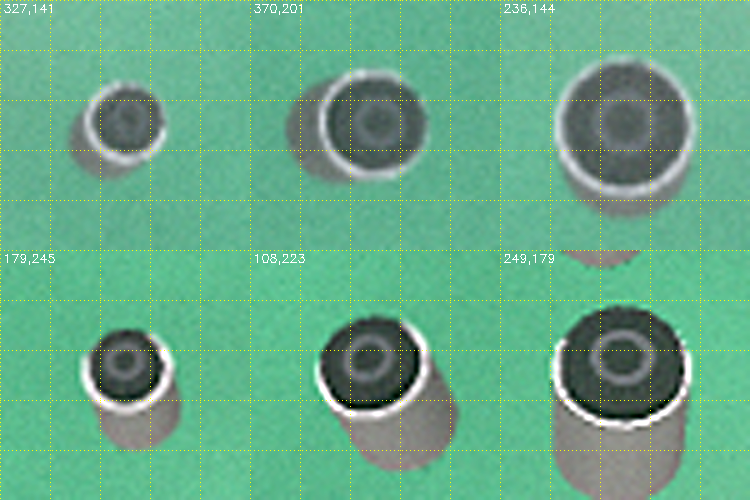

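Ring centres in the raw images:

| Camera | Small | Medium | Large |
|---|---|---|---|
| top | (352.6,164.4) | (396,225.6) | (261,168.4) |
| scene | (204.2,267.2) | (131.6,244.6) | (273.4,200.4) |

```bash
python3 - <<'E'
from h import *
for nm,z,a,b in [('s',.0585,(352.6,164.4),(204.2,267.2)),('m',.0705,(396,225.6),(131.6,244.6)),('l',.0845,(261,168.4),(273.4,200.4))]:
    print(nm,back('top',a,z),back('scene',b,z))
for q in [(352,336),(471,363)]: print(back('top',np.array(q)*.64,.062))
for q in [(243,228),(229,380)]: print(back('top',np.array(q)*.64,.02))
from scipy.spatial.transform import Rotation as R
s=manip.read_state();M=R.from_euler('xyz',s['ee_rot'],degrees=True).as_matrix();print(M.round(3),s['t'])
E
```

```text
s [ 0.61175575 -0.11387059] [ 0.61469674 -0.11278017]
m [ 0.46599939 -0.21152054] [ 0.46920728 -0.20955494]
l [0.59202876 0.10561496] [0.59417248 0.10734093]
[0.48330724 0.18723456]
[0.44652891 0.00808841]
[0.65685413 0.37169657]
[0.41445671 0.37978484]
[[-0.921  0.39  -0.001]
 [ 0.39   0.921 -0.002]
 [-0.    -0.002 -1.   ]] 0.2
```

>>> {"method": "apply_moves", "body": {
  "increments": [
    {"travel": [-2, -1.7, 0]},
    {"travel": [-4, -3.4, 0]},
    {"travel": [-4, -3.4, 0]},
    {"travel": [-4, -3.4, 0]},
    {"travel": [-4, -3.4, 0]}
  ],
  "jaw": -1
}}

```text
schema error: expected keys travel, roll
```

>>> {"method": "apply_moves", "body": {
  "increments": [
    {"travel": [-4, -3.4, 0]},
    {"travel": [-4, -3.4, 0]},
    {"travel": [-4, -3.4, 0]},
    {"travel": [-4, -3.4, 0]},
    {"travel": [-4, -3.4, 0]}
  ]
}}

```text
schema error: expected keys travel, roll
```

>>> {"method": "apply_moves", "body": {
  "increments": [
    {"travel": [-4, -3.4, 0]},
    {"travel": [-4, -3.4, 1]},
    {"travel": [-4, -3.4, 2]},
    {"travel": [-4, -3.4, 2]},
    {"travel": [-2, -1.7, 1]}
  ]
}}

```text
schema error: expected keys travel, roll
```

>>> {"method": "apply_moves", "body": {
  "increments": [
    {"travel": [0, 0, 0]},
    {"travel": [0, 0, 0]}
  ]
}}

```text
schema error: expected keys travel, roll
```

>>> {"method": "apply_moves", "body": {
  "increments": [
    {"travel": [-2, -1.7, 0], "roll": 0},
    {"travel": [-4, -3.4, 0], "roll": 0},
    {"travel": [-4, -3.4, 0], "roll": 0},
    {"travel": [-4, -3.4, 0], "roll": 0},
    {"travel": [-4, -3.4, 0], "roll": 0}
  ],
  "jaw": -1
}}

```text
t: 0.82
eef_pos: [0.3603, 0.3857, 0.3039]
ee_rot: [-180.0, 0.0, 157.0]
ft_force: [0.2, 0.2, 0.0]
width: 0.0001
grip_force: 0.0
```

>>> {"method": "apply_moves", "body": {
  "increments": [
    {"travel": [-4, -3.4, 0], "roll": 0},
    {"travel": [-4, -3.4, 0], "roll": 0},
    {"travel": [-4, -3.4, 0], "roll": 0},
    {"travel": [-4, -3.4, 0], "roll": 0},
    {"travel": [-4, -3.4, 0], "roll": 0}
  ]
}}

```text
t: 1.45
eef_pos: [0.478, 0.1513, 0.304]
ee_rot: [180.0, 0.0, 157.0]
ft_force: [-0.1, -0.2, -0.2]
width: 0.0002
grip_force: 0.0
```

>>> {"method": "apply_moves", "body": {
  "increments": [
    {"travel": [-4, -3.4, 0], "roll": 0},
    {"travel": [-4, -3.4, 1], "roll": 0},
    {"travel": [-4, -3.4, 2], "roll": 0},
    {"travel": [-4, -3.4, 2], "roll": 0},
    {"travel": [-2, -1.7, 1], "roll": 0}
  ]
}}

```text
t: 2.08
eef_pos: [0.5837, -0.0623, 0.2424]
ee_rot: [-179.9, -0.0, 156.8]
ft_force: [1.1, 0.6, -0.2]
width: 0.0002
grip_force: 0.0
```

>>> {"method": "apply_moves", "body": {
  "increments": [
    {"travel": [0, 0, 0], "roll": 0},
    {"travel": [0, 0, 0], "roll": 0}
  ]
}}

```text
t: 2.33
eef_pos: [0.5833, -0.0566, 0.2441]
ee_rot: [179.9, -0.1, 157.1]
ft_force: [-0.2, 0.0, 0.7]
width: 0.0
grip_force: 0.0
```

>>> {"method": "apply_moves", "body": {
  "increments": [
    {"travel": [-2.5, -2, 0], "roll": 0},
    {"travel": [-2.5, -2, 0], "roll": 0},
    {"travel": [0, 0, 3], "roll": 0},
    {"travel": [0, 0, 3], "roll": 0},
    {"travel": [0, 0, 1], "roll": 0}
  ]
}}

```text
t: 2.95
eef_pos: [0.6131, -0.1121, 0.1728]
ee_rot: [180.0, -0.2, 157.2]
ft_force: [-0.1, 0.3, 0.4]
width: 0.0001
grip_force: 0.0
```

>>> {"method": "apply_moves", "body": {
  "increments": [
    {"travel": [0, 0, 0], "roll": 0},
    {"travel": [0, 0, 0], "roll": 0}
  ]
}}

```text
t: 3.2
eef_pos: [0.6148, -0.1142, 0.1755]
ee_rot: [180.0, 0.2, 157.1]
ft_force: [-0.8, -0.3, -0.2]
width: 0.0002
grip_force: 0.0
```

```bash
python3 - <<'E'
from h import *
s=manip.read_state();print(s['eef_pos'],s['ee_rot'],s['ft_force'],s['t'])
crops([('top',352,166),('scene',204,255),('scene',204,275)],'pics/c2.png')
E
```

```text
[ 0.61478558 -0.11421532  0.17549557] [1.79953706e+02 1.57316420e-01 1.57080518e+02] [-0.77099952 -0.3025222  -0.16156208] 3.2
```

View pics/c2.png

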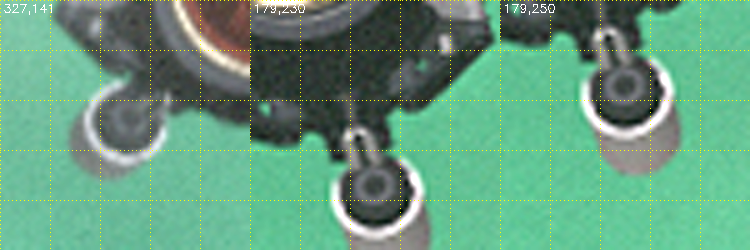

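The tip is lined up above the small cap (about (202,262) in scene, with the ring at (204,267)). I'll go down and feel for contact.

>>> {"method": "apply_moves", "body": {
  "increments": [
    {"travel": [0, 0, 1], "roll": 0},
    {"travel": [0, 0, 0.8], "roll": 0},
    {"travel": [0, 0, 0.4], "roll": 0},
    {"travel": [0, 0, 0.2], "roll": 0},
    {"travel": [0, 0, 0.2], "roll": 0}
  ]
}}

```text
t: 3.92
eef_pos: [0.6141, -0.1146, 0.1478]
ee_rot: [-180.0, 0.0, 157.0]
ft_force: [0.0, 0.4, 1.0]
width: 0.0001
grip_force: 0.0
```

>>> {"method": "apply_moves", "body": {
  "increments": [
    {"travel": [0, 0, 0.15], "roll": 0},
    {"travel": [0, 0, 0.15], "roll": 0},
    {"travel": [0, 0, 0.15], "roll": 0},
    {"travel": [0, 0, 0.15], "roll": 0}
  ]
}}

```text
t: 4.42
eef_pos: [0.6139, -0.1146, 0.1418]
ee_rot: [-180.0, 0.0, 157.0]
ft_force: [0.6, -0.3, 0.3]
width: 0.0001
grip_force: 0.0
```

>>> {"method": "apply_moves", "body": {
  "increments": [
    {"travel": [0, 0, 0.15], "roll": 0},
    {"travel": [0, 0, 0.15], "roll": 0},
    {"travel": [0, 0, 0.15], "roll": 0},
    {"travel": [0, 0, 0.15], "roll": 0},
    {"travel": [0, 0, 0.15], "roll": 0}
  ]
}}

```text
t: 5.05
eef_pos: [0.614, -0.1146, 0.1343]
ee_rot: [-180.0, 0.0, 157.0]
ft_force: [-0.1, 0.5, -0.1]
width: -0.0002
grip_force: 0.0
```

>>> {"method": "apply_moves", "body": {
  "increments": [
    {"travel": [0, 0, 0.12], "roll": 0},
    {"travel": [0, 0, 0.12], "roll": 0},
    {"travel": [0, 0, 0.12], "roll": 0}
  ]
}}

```text
t: 5.42
eef_pos: [0.614, -0.1146, 0.1309]
ee_rot: [-180.0, 0.0, 157.0]
ft_force: [-0.7, -0.7, 3.3]
width: 0.0002
grip_force: 1.6
```

>>> {"method": "apply_moves", "body": {
  "increments": [
    {"travel": [0, 0, 0.12], "roll": 0},
    {"travel": [0, 0, 0.12], "roll": 0},
    {"travel": [0, 0, 0.12], "roll": 0},
    {"travel": [0, 0, 0.12], "roll": 0},
    {"travel": [0, 0, 0.12], "roll": 0}
  ]
}}

```text
t: 6.05
eef_pos: [0.614, -0.1146, 0.1248]
ee_rot: [-180.0, 0.0, 157.0]
ft_force: [-0.8, 0.6, 3.2]
width: -0.0001
grip_force: 1.8
```

>>> {"method": "apply_moves", "body": {
  "increments": [
    {"travel": [0, 0, 0.06], "roll": 0},
    {"travel": [0, 0, 0.06], "roll": 0}
  ]
}}

```text
t: 6.3
eef_pos: [0.614, -0.1146, 0.1235]
ee_rot: [-180.0, 0.0, 157.0]
ft_force: [-0.3, 0.2, 3.2]
width: 0.0001
grip_force: 1.5
```

>>> {"method": "apply_moves", "body": {
  "increments": [
    {"travel": [0, 0, 0.04], "roll": 0},
    {"travel": [0, 0, 0.04], "roll": 0}
  ]
}}

```text
t: 6.55
eef_pos: [0.614, -0.1146, 0.1228]
ee_rot: [-180.0, 0.0, 157.0]
ft_force: [-0.2, -0.5, 5.3]
width: -0.0003
grip_force: 2.7
```

>>> {"method": "apply_moves", "body": {
  "increments": [
    {"travel": [0, 0, 0.03], "roll": 0},
    {"travel": [0, 0, 0], "roll": 0}
  ]
}}

```text
t: 6.8
eef_pos: [0.614, -0.1146, 0.1228]
ee_rot: [180.0, 0.0, 157.0]
ft_force: [-1.1, 0.8, 5.2]
width: 0.0001
grip_force: 2.5
```

>>> {"method": "apply_moves", "body": {
  "increments": [
    {"travel": [0, 0, 0.05], "roll": 0},
    {"travel": [0, 0, 0], "roll": 0}
  ]
}}

```text
t: 7.05
eef_pos: [0.614, -0.1147, 0.1227]
ee_rot: [180.0, 0.0, 157.0]
ft_force: [-1.8, 0.1, 6.5]
width: 0.0002
grip_force: 3.7
```

>>> {"method": "apply_moves", "body": {
  "increments": [
    {"travel": [0, 0, -0.5], "roll": 0},
    {"travel": [0, 0, -1.5], "roll": 0},
    {"travel": [0, 0, -3], "roll": 0},
    {"travel": [0, 0, -2], "roll": 0},
    {"travel": [1.2, -1.9, 0], "roll": 0}
  ]
}}

```text
t: 7.68
eef_pos: [0.5979, -0.1261, 0.1947]
ee_rot: [179.8, 0.4, 157.2]
ft_force: [-0.2, -0.5, -0.8]
width: -0.0
grip_force: 0.0
```

>>> {"method": "apply_moves", "body": {
  "increments": [
    {"travel": [2, -3, 0], "roll": 0},
    {"travel": [2.5, -3.6, 0], "roll": 0},
    {"travel": [2.5, -3.6, 0], "roll": 0},
    {"travel": [1.5, -2.4, 0], "roll": 0}
  ]
}}

```text
t: 8.18
eef_pos: [0.4662, -0.2118, 0.1928]
ee_rot: [-179.9, 0.0, 156.9]
ft_force: [0.4, 1.0, -0.4]
width: -0.0002
grip_force: 0.0
```

>>> {"method": "apply_moves", "body": {
  "increments": [
    {"travel": [0, 0, 0], "roll": 0},
    {"travel": [0, 0, 0], "roll": 0},
    {"travel": [0, 0, 0], "roll": 0}
  ]
}}

```text
t: 8.55
eef_pos: [0.4694, -0.2092, 0.1922]
ee_rot: [180.0, 0.1, 157.2]
ft_force: [0.9, 0.1, 1.5]
width: 0.0
grip_force: 0.0
```

```bash
python3 - <<'E'
from h import *
s=manip.read_state();print(s['eef_pos'],s['ee_rot'],s['ft_force'],s['t'])
crops([('scene',204,270),('scene',133,248),('top',352,166)],'pics/c3.png')
E
```

```text
[ 0.46944329 -0.20917907  0.19216578] [1.79953723e+02 6.39017320e-02 1.57183386e+02] [0.88997597 0.06193816 1.49238642] 8.55
```

View pics/c3.png

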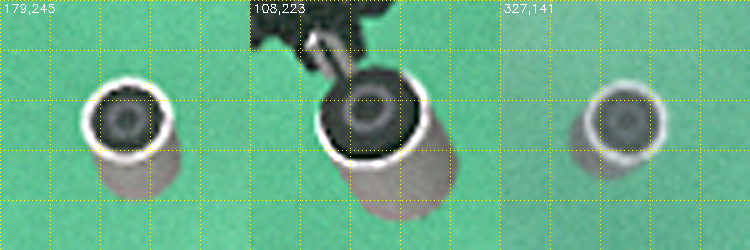

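The small cap is now flush and its sleeve hasn't moved. The tool is above the medium cap (ring at about (132,244) in scene), so I'll go down.

>>> {"method": "apply_moves", "body": {
  "increments": [
    {"travel": [0, 0, 1], "roll": 0},
    {"travel": [0, 0, 1.6], "roll": 0},
    {"travel": [0, 0, 1], "roll": 0},
    {"travel": [0, 0, 0.4], "roll": 0},
    {"travel": [0, 0, 0.15], "roll": 0}
  ]
}}

```text
t: 9.28
eef_pos: [0.4681, -0.2103, 0.1503]
ee_rot: [-180.0, -0.0, 157.0]
ft_force: [-1.0, 0.8, 0.0]
width: 0.0003
grip_force: 0.0
```

>>> {"method": "apply_moves", "body": {
  "increments": [
    {"travel": [0, 0, 0.15], "roll": 0},
    {"travel": [0, 0, 0.15], "roll": 0},
    {"travel": [0, 0, 0.15], "roll": 0},
    {"travel": [0, 0, 0.12], "roll": 0},
    {"travel": [0, 0, 0.12], "roll": 0}
  ]
}}

```text
t: 9.9
eef_pos: [0.4681, -0.2103, 0.1436]
ee_rot: [-180.0, 0.0, 157.0]
ft_force: [0.5, 0.1, 0.6]
width: -0.0001
grip_force: 0.0
```

>>> {"method": "apply_moves", "body": {
  "increments": [
    {"travel": [0, 0, 0.12], "roll": 0},
    {"travel": [0, 0, 0.12], "roll": 0},
    {"travel": [0, 0, 0.12], "roll": 0},
    {"travel": [0, 0, 0.12], "roll": 0},
    {"travel": [0, 0, 0.12], "roll": 0}
  ]
}}

```text
t: 10.52
eef_pos: [0.4681, -0.2103, 0.1376]
ee_rot: [-180.0, 0.0, 157.0]
ft_force: [-1.5, 0.1, 3.7]
width: -0.0002
grip_force: 1.8
```

>>> {"method": "apply_moves", "body": {
  "increments": [
    {"travel": [0, 0, 0.1], "roll": 0},
    {"travel": [0, 0, 0.08], "roll": 0},
    {"travel": [0, 0, 0.05], "roll": 0},
    {"travel": [0, 0, 0.05], "roll": 0},
    {"travel": [0, 0, 0], "roll": 0}
  ]
}}

```text
t: 11.15
eef_pos: [0.4681, -0.2103, 0.1347]
ee_rot: [-180.0, 0.0, 157.0]
ft_force: [-0.6, 0.6, 2.7]
width: 0.0002
grip_force: 1.1
```

>>> {"method": "apply_moves", "body": {
  "increments": [
    {"travel": [0, 0, 0.07], "roll": 0},
    {"travel": [0, 0, 0.06], "roll": 0},
    {"travel": [0, 0, 0], "roll": 0}
  ]
}}

```text
t: 11.52
eef_pos: [0.4681, -0.2103, 0.1346]
ee_rot: [180.0, 0.0, 157.0]
ft_force: [-2.3, 1.0, 11.8]
width: 0.0001
grip_force: 5.6
```

>>> {"method": "apply_moves", "body": {
  "increments": [
    {"travel": [0, 0, -0.5], "roll": 0},
    {"travel": [0, 0, -1.5], "roll": 0},
    {"travel": [0, 0, -3], "roll": 0},
    {"travel": [0, 0, -3], "roll": 0},
    {"travel": [0.1, 2, 0], "roll": 0}
  ]
}}

```text
t: 12.15
eef_pos: [0.4757, -0.1937, 0.2165]
ee_rot: [-179.9, 0.4, 156.8]
ft_force: [0.7, 0.5, -0.1]
width: -0.0002
grip_force: 0.0
```

>>> {"method": "apply_moves", "body": {
  "increments": [
    {"travel": [0.1, 4, 0], "roll": 0},
    {"travel": [0.1, 5, 0], "roll": 0},
    {"travel": [0.1, 5, 0], "roll": 0},
    {"travel": [0.1, 5, 0], "roll": 0},
    {"travel": [0.1, 5, 0], "roll": 0}
  ]
}}

```text
t: 12.78
eef_pos: [0.5645, 0.0329, 0.2142]
ee_rot: [180.0, 0.0, 157.0]
ft_force: [0.8, 0.2, -0.5]
width: -0.0001
grip_force: 0.0
```

>>> {"method": "apply_moves", "body": {
  "increments": [
    {"travel": [0.1, 5, 0], "roll": 0},
    {"travel": [0.1, 3, 0], "roll": 0},
    {"travel": [0, 0, 0], "roll": 0},
    {"travel": [0, 0, 0], "roll": 0}
  ]
}}

```text
t: 13.28
eef_pos: [0.593, 0.1044, 0.2137]
ee_rot: [-179.9, 0.0, 157.0]
ft_force: [-0.5, -0.0, -0.3]
width: 0.0002
grip_force: 0.0
```

```bash
python3 - <<'E'
from h import *
s=manip.read_state();print(s['eef_pos'],s['ee_rot'],s['ft_force'],s['t'])
crops([('scene',204,270),('scene',133,248),('scene',274,204)],'pics/c4.png')
E
```

```text
[0.59300229 0.10444253 0.21367532] [-1.79908272e+02  6.15187949e-03  1.56964491e+02] [-0.52984413 -0.03834084 -0.28630476] 13.275
```

View pics/c4.png

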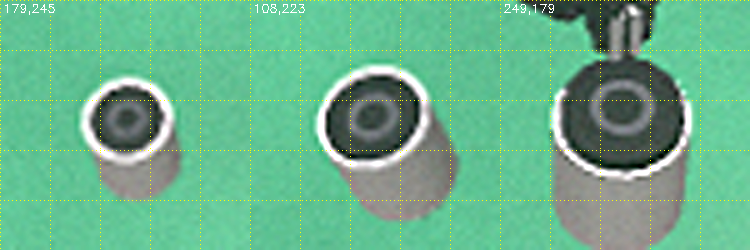

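Small and medium are flush and in place, and the tips are above the large cap (ring at about (273,200) in scene).

>>> {"method": "apply_moves", "body": {
  "increments": [
    {"travel": [0, 0.1, 1.2], "roll": 0},
    {"travel": [0, 0, 1.7], "roll": 0},
    {"travel": [0, 0, 1.2], "roll": 0},
    {"travel": [0, 0, 0.5], "roll": 0},
    {"travel": [0, 0, 0.2], "roll": 0}
  ]
}}

```text
t: 13.95
eef_pos: [0.5937, 0.1068, 0.165]
ee_rot: [-180.0, -0.0, 157.0]
ft_force: [0.5, 0.1, 0.8]
width: 0.0004
grip_force: 0.0
```

>>> {"method": "apply_moves", "body": {
  "increments": [
    {"travel": [0, 0, 0.15], "roll": 0},
    {"travel": [0, 0, 0.15], "roll": 0},
    {"travel": [0, 0, 0.15], "roll": 0},
    {"travel": [0, 0, 0.12], "roll": 0},
    {"travel": [0, 0, 0.12], "roll": 0}
  ]
}}

```text
t: 14.58
eef_pos: [0.5937, 0.1068, 0.1586]
ee_rot: [180.0, 0.0, 157.0]
ft_force: [-0.4, -0.9, -0.6]
width: 0.0
grip_force: 0.0
```

Home should be at a TCP height of about 0.1488.

>>> {"method": "apply_moves", "body": {
  "increments": [
    {"travel": [0, 0, 0.12], "roll": 0},
    {"travel": [0, 0, 0.12], "roll": 0},
    {"travel": [0, 0, 0.12], "roll": 0},
    {"travel": [0, 0, 0.12], "roll": 0},
    {"travel": [0, 0, 0.12], "roll": 0}
  ]
}}

```text
t: 15.2
eef_pos: [0.5937, 0.1068, 0.1527]
ee_rot: [180.0, 0.0, 157.0]
ft_force: [-0.9, -0.2, 3.6]
width: -0.0003
grip_force: 1.8
```

>>> {"method": "apply_moves", "body": {
  "increments": [
    {"travel": [0, 0, 0.1], "roll": 0},
    {"travel": [0, 0, 0.1], "roll": 0},
    {"travel": [0, 0, 0.08], "roll": 0},
    {"travel": [0, 0, 0.06], "roll": 0},
    {"travel": [0, 0, 0.05], "roll": 0}
  ]
}}

```text
t: 15.82
eef_pos: [0.5938, 0.1068, 0.1488]
ee_rot: [-180.0, -0.0, 157.0]
ft_force: [-1.5, -0.5, 6.2]
width: -0.0001
grip_force: 2.9
```

>>> {"method": "apply_moves", "body": {
  "increments": [
    {"travel": [0, 0, 0.05], "roll": 0},
    {"travel": [0, 0, 0.05], "roll": 0},
    {"travel": [0, 0, 0], "roll": 0}
  ]
}}

```text
t: 16.2
eef_pos: [0.5937, 0.1068, 0.1487]
ee_rot: [180.0, 0.0, 157.0]
ft_force: [-2.5, 0.4, 8.3]
width: 0.0002
grip_force: 4.3
```

Home against the stop. I'll lift off and check.

>>> {"method": "apply_moves", "body": {
  "increments": [
    {"travel": [0, 0, -0.5], "roll": 0},
    {"travel": [0, 0, -1.5], "roll": 0},
    {"travel": [0, 0, -3], "roll": 0},
    {"travel": [0, 0, -4], "roll": 0},
    {"travel": [0, 0, -3], "roll": 0}
  ]
}}

```text
t: 16.82
eef_pos: [0.5942, 0.1068, 0.2701]
ee_rot: [179.9, 0.1, 157.0]
ft_force: [-0.1, 1.2, -0.4]
width: 0.0001
grip_force: 0.0
```

>>> {"method": "apply_moves", "body": {
  "increments": [
    {"travel": [0, 0, -1], "roll": 0},
    {"travel": [0, 0, 0], "roll": 0},
    {"travel": [0, 0, 0], "roll": 0}
  ]
}}

```text
t: 17.2
eef_pos: [0.593, 0.1067, 0.2761]
ee_rot: [-179.9, -0.2, 157.0]
ft_force: [0.0, 0.1, 0.2]
width: 0.0003
grip_force: 0.0
```

```bash
python3 - <<'E'
from h import *
crops([('scene',204,270),('scene',133,248),('scene',274,204)],'pics/c5.png')
E
```

```text
(no output)
```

View pics/c5.png

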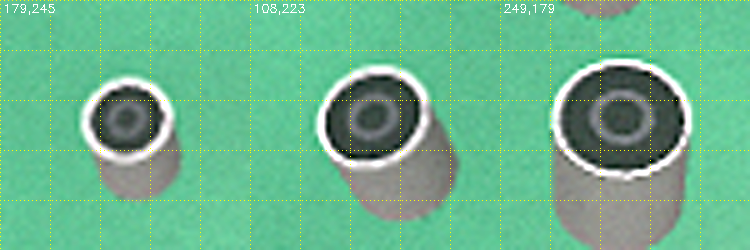

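All three caps are flush inside their rims and the sleeves haven't moved.

```bash
python3 -c "
from plant import manip
print(manip.finish_job())"
```

```text
the job is handed in; nothing more can be done
None
```

The small, medium and large caps were pressed flush in that order, with the wrist force reading at most about 12 N and no sleeve visibly moved, and the job is handed in (no verdict was returned).

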